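# Open the board-test fixture

## Robot

A 6-joint arm with a two-finger parallel gripper is mounted at the origin on the work surface. World frame = base frame: x ahead of the robot, y to its left, z up, the work surface at z = 0. Lengths are in m, angles in rad, forces in N, time in s.
With the tool pointing down it reaches from about 0.25 to 0.775 m from the base axis. Payload 4 kg.
Tool frame: the origin (TCP) lies midway between the tips of the shut fingers; the grasp point (between the pads) lies 19 mm behind it (robot.tcp_to_grasp is the distance from the TCP to the grasp point, in m); z points along the fingers, y is the line along which they close (so a half turn about z gives the same grasp; the last joint's range is limited). The gripper opens to 94 mm and grips with 3 to 60 N. Pads are 16 mm wide; open, the fingers measure 119 mm over their backs; the gripper's body (75 mm by 177 mm) begins 78 mm behind the grasp point.
Start: joints at [1.065, 0.087, 1.371, -0, 1.684, -0.103], TCP at [0.216, 0.506, 0.206] pointing down, gripper open.
Joint ranges: [-3.1, 3.1], [-0.76, 2.03], [0.27, 2.55], [-1.08, 4.22], [0.17, 2.65], [-2.57, 2.57]. Speed limits (rad/s): [2.79, 2.79, 3.14, 3.14, 3.14, 3.14].

## Interface

Orientations are given as [roll, pitch, yaw] about the fixed x, y, z axes, in that order (R = Rz(yaw) Ry(pitch) Rx(roll)).
In Python, from bench import robot, viewer gives the robot as it stands. The module is installed in compiled form; this text tells all that it offers.
- The arm moves only by the shell command python3 -m handwheel 'ROWS' [OPENING]. ROWS is JSON, a list of rows, each a list of 6 numbers: the shift along the tool's x, y, z in units of 0.2 m (1.0 is 0.2 m), then the turn, a rotation vector about the tool's x, y, z in units of 30 degrees (1.0 is 30 degrees). In form: [[x, y, z, wx, wy, wz], ...]. A call has 1 to 10 rows; each row is the pose to reach, as a shift and turn from the pose commanded when the call began, along the tool's axes at that moment; what a row does not reach only later rows make up. A row lasts 1/12 s, in which the tool goes at most 41.7 mm and 7.16 degrees, less where a joint would pass 70% of its speed; a pose out of reach is approached as far as the arm can. A call with a number of a shift or a turn outside -1 to 1 is refused whole. A call with a gripper value outside its range is refused whole. OPENING is the gripper's target within -1 to 1 (shut at 1, half-way at 0, fully open at -1), set as the call begins (- or left out, the last holds). The fingers move at their own pace and stop on an object; the grip force is fixed at half the most. Time passes only in rows, so rows that repeat a pose let the fingers close. It gives the time, the measured TCP pose, the force, the opening and the grip force at its end, in the units of the state.
- robot.get_obs(): the state, without advancing time (a new reading comes with each control period).
- viewer.snapshot(name): name is "side" or "top"; returns the picture (384x512x3 uint8, red, green, blue); there is no depth.
- viewer.calibration(name): a dict with "fx", "fy", "cx", "cy" (pixels), "R" (3x3) and "t" (3): a world point X has camera coordinates R X + t. Camera axes: x right, y down, z forward; pixel columns grow to the right and rows downward; lengths in m; the calibration is good to about 2 mm. A picture is of the moment at which its call begins. calibration takes no time and is no camera call.
- robot.close_job(): hands the job in; it is judged then, once.
The state is a dict: "time": time; "joint_positions": joint angles; "qvel": joint speeds; "joint_torque": joint torques, N m; "tool_pos": TCP position; "ee_rot": TCP orientation; "wrist_force": force on the tool from outside, world axes, zero at the start; "wrist_torque": the same for the moment, N m; "width": finger opening in m; "finger_force": force on a finger pad.
Only numpy, scipy, OpenCV 4.12 (cv2) and the standard library are available. Lean on these libraries where they do the work, as an engineer would, in place of code of your own. Each camera call takes 0.05 s, during which the arm holds its last target. There are 200 camera calls.

## Task

Open the larger of the two test fixtures so that the circuit board inside can be reached: with the fingertips press down its release tab so that the spring lifts the lid by itself, then push the lid on past upright until it rests fully open against its stop, and move clear. Pick nothing up; leave the board lying in its nest, the smaller fixture shut and everything else where it stands.

Things in the scene. Friction and masses are not known exactly. Their poses are not given: they have to be found in the camera images.
- fixture: the larger test fixture, a grey box 140 mm wide, bolted down. Origin on the bench, mid-width; its x points from the release tab (front, robot's side) to the hinge (back), z up. Closed lid's top 63 mm high, its front edge at x = -52 mm; walls at x = -45 and +75 mm; hinge line at x = 55, height 60 mm. The tab's hook stands in front of the lid, 69 mm high (x -61 to -46 mm)
- tab_pad (a point): middle of the top face of the release tab's pad, the black ribbed ledge 34 mm wide (y) that sticks out in front of the larger fixture; 42 mm above the bench, 89 mm in front of the fixture's origin. The pad reaches 15 mm further to the front and 28 mm back to the hook. It moves with the tab
- tab (a joint): release tab of the larger fixture, angle in rad: 0 at rest, 0.3 pressed to its stop. Pressed straight down at tab_pad it travels 9 mm in all and lets go of the lid after about 5.5 mm (0.18 rad); it needs about 1.5 N to start and 4.5 N at the stop, and springs back when left
- lid (a joint): larger fixture's lid, rad: 0 shut (about 0.01 latched), 0.75 where its spring lifts and leaves it within 1 s of release, 1.57 upright, 1.9 fully open on its stop. Above 0.75 only its weight (0.1 kg, at mid-length) acts: left short of upright it falls back to 0.75; past about 1.7 it falls on to the stop and stays
- lid_edge (a point): middle of the front (free) edge of the larger fixture's lid, at mid-thickness; the lid is a plain aluminium plate 107 mm from hinge to edge, 120 mm wide, 6 mm thick. Moves with the lid
- lid_hinge (a point): middle of the hinge line of the larger fixture's lid, 60 mm above the bench; same axes as the fixture (the hinge line is its y axis). The lid's edge travels on a circle of 107 mm about it, up and back
- board_center (a point): circuit board, 60 x 80 x 12 mm with its parts, lying loose on the nest inside the larger fixture, top about 30 mm above the bench; this point is at its centre, 6 mm above its underside
- small_fixture: the smaller test fixture of the same make (100 mm wide, lid 75 x 80 mm, same height, same latch), bolted beside the larger one; origin and axes as for the larger one. To be left shut
- small_lid (a joint): lid of the smaller fixture, rad, 0 shut; must stay shut
- heatsink: loose aluminium finned heat sink, 44 x 44 x 24 mm, standing between the fixtures at the far end; origin under its centre
- screwdriver: loose screwdriver, about 190 mm long, lying between the fixtures, towards the robot; its x axis runs from handle to blade; origin under its middle
- tape_roll: loose roll of tape lying flat, 90 mm across, 24 mm high, at the left of the fixtures; origin under its centre
- dispenser: loose upright plastic bottle, 52 mm across, 95 mm high, at the left; origin under its centre
- tray: loose small open black tray, 90 x 70 x 35 mm, at the right; origin under its centre
- pull_handle: loose black U-shaped cabinet handle standing on its feet, 100 mm long, 40 mm high, at the right; origin under its centre
Mind the look-alikes: they are no part of the job. What is shaped like the fixture but red is not meant.

How it is judged:
By the outcome, as a careful person would: the job done as asked, in the order asked, and still so for the second after the job is handed in, with the robot touching nothing.
It also fails if it takes over 43 s, if anything falls off the work surface, if the arm or the gripper's body presses on something with over 40 N, if the wrist force passes 120 N, or if a joint passes its speed limit or range.

## Working session

There is one attempt and no reset: what is moved stays moved. The work goes in short steps, Python scripts to look and compute and a shell command to move; the robot and the scene stay as the last step left them, time stands still between calls to the robot, and variables do not carry over. Pictures are saved under pics/ and viewed, at most 10 in all, crops included, and the job is handed in when it is done.

```bash
mkdir -p pics
python3 - <<'E'
from bench import robot, viewer
import cv2
for n in("top","side"):
    cv2.imwrite(f"pics/{n}0.png",cv2.resize(viewer.snapshot(n)[:,:,::-1],(800,600),interpolation=cv2.INTER_CUBIC))
    print(n,viewer.calibration(n))
o=robot.get_obs();print(o)
E
```

```text
top {'fx': 355.66665976878147, 'fy': 355.66665976878147, 'cx': 258.9075439400165, 'cy': 189.46993936085363, 'R': array([[ 0.00876558, -0.99945182, -0.03192534],
       [-0.99835805, -0.00693972, -0.05685988],
       [ 0.05660715,  0.03237133, -0.9978716 ]]), 't': array([0.02244707, 0.46974223, 1.05837849])}
side {'fx': 388.58229535380235, 'fy': 388.58229535380235, 'cx': 257.4871773369432, 'cy': 193.2333747869604, 'R': array([[ 0.92653504, -0.37564288,  0.02062139],
       [-0.21666945, -0.57762655, -0.78702092],
       [ 0.30755027,  0.72473443, -0.61658157]]), 't': array([-0.45019398,  0.17412121,  1.03262378])}
{'time': 0.1, 'joint_positions': array([ 1.06488389e+00,  8.78944642e-02,  1.37205707e+00, -2.86131470e-07,
        1.68358300e+00, -1.03062470e-01]), 'qvel': array([ 0.00036875, -0.00242224, -0.0045906 , -0.00207102, -0.00049923,
       -0.00067912]), 'joint_torque': array([ 2.19104761e-03, -3.41252196e+01, -3.03301048e+01,  7.19424477e-02,
        3.04653263e-02, -1.05971997e-04]), 'tool_pos': array([0.2153781 , 0.50556179, 0.20443726]), 'ee_rot': array([-3.13966105e+00, -1.99497885e-04,  2.73874246e+00]), 'wrist_force': array([-0.10008889,  0.34475532,  0.69139186]), 'wrist_torque': array([-0.02031566,  0.01946067, -0.01981697]), 'finger_force': 0.0, 'width': 0.09400338599056902}
```

View pics/top0.png

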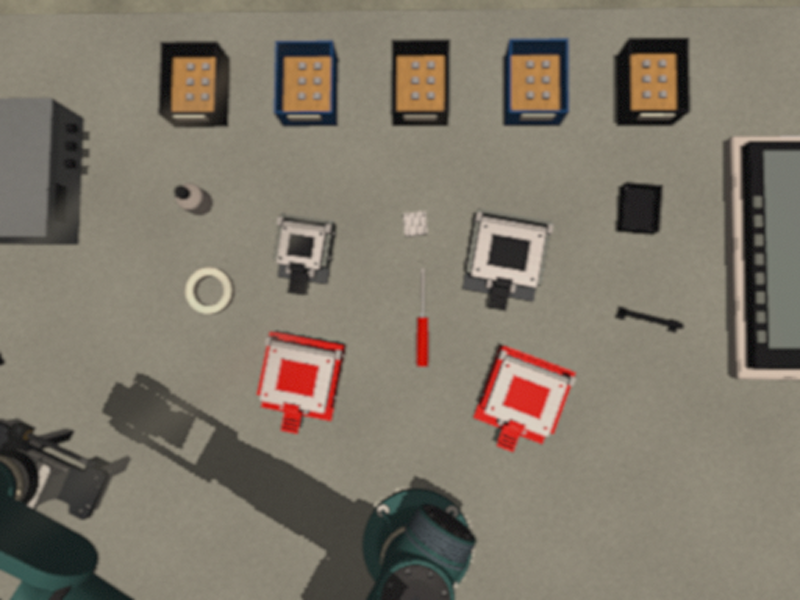

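View pics/side0.png

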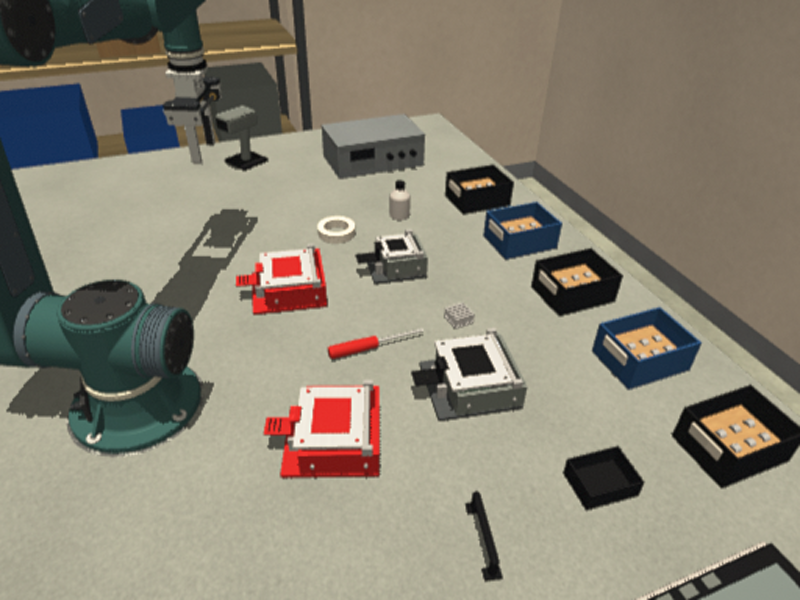

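The top picture shows the larger grey fixture at about (508,252) in the 800x600 view, its tab at (498,295). The smaller one is at (303,245), and the red look-alikes are nearer the robot. I'll zoom in on the larger one.

Run:
```python
import cv2,numpy as np
a=cv2.imread("pics/top0.png")[190:320,440:580]; b=cv2.imread("pics/side0.png")[320:430,400:540]
a=cv2.resize(a,(400*1,371));b=cv2.resize(b,(400,314))
im=np.zeros((371,800,3),np.uint8);im[:,:400]=a;im[:314,400:]=b
cv2.imwrite("pics/crop.png",im)
```

```text
(no output)
```

View pics/crop.png

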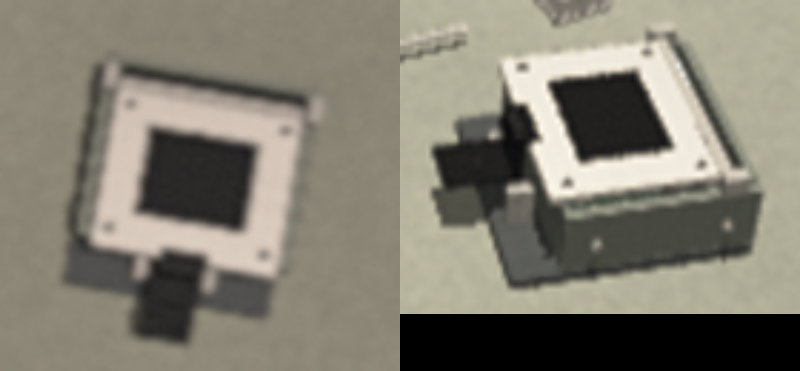

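```bash
cat > h.py <<'E'
import numpy as np
from bench import viewer
def proj(n,X):
    c=viewer.calibration(n);p=np.atleast_2d(X)@c["R"].T+c["t"]
    return np.c_[c["fx"]*p[:,0]/p[:,2]+c["cx"],c["fy"]*p[:,1]/p[:,2]+c["cy"]]
def fix2w(P,q):
    c,s=np.cos(q[2]),np.sin(q[2]);P=np.atleast_2d(P)
    return np.c_[q[0]+c*P[:,0]-s*P[:,1],q[1]+s*P[:,0]+c*P[:,1],P[:,2]]
E
python3 - <<'E'
from h import *
from scipy.optimize import least_squares
k=140/400
P=np.array([[-.052,.06,.063],[-.052,-.06,.063],[-.104,.017,.042],[-.104,-.017,.042]])
t=(np.array([[92,247],[274,277],[133,335],[187,343]])*k+[440,190])*.64
s=(np.array([[102,60],[152,200],[34,148],[45,188]])*k+[400,320])*.64
f=lambda q:np.r_[(proj("top",fix2w(P,q))-t).ravel(),(proj("side",fix2w(P,q))-s).ravel()]
r=least_squares(f,[.5,-.1,0],loss='soft_l1');print(r.x,r.fun.reshape(-1,2).round(1))
print(fix2w([[-.089,0,.042],[-.097,0,.042],[.055,0,.06]],r.x))
E
```

```text
[ 0.54781268 -0.16616459 -0.18048807] [[-0.6 -1.3]
 [ 0.1 -0.3]
 [ 0.9 -0.2]
 [ 0.3  0.2]
 [-0.5  0.6]
 [-0.1  0.3]
 [-0.4 -0.5]
 [-0.1 -0.5]]
[[ 0.46025838 -0.15018822  0.042     ]
 [ 0.45238833 -0.14875214  0.042     ]
 [ 0.60191927 -0.17603762  0.06      ]]
```

```bash
r="x"; python3 -m handwheel '[[-0.8,-0.845,0,0,0,0],[-0.8,-0.845,0,0,0,0],[-0.8,-0.845,0,0,0,0],[-0.8,-0.845,0,0,0,0],[-0.8,-0.845,0,0,0,0],[-0.8,-0.845,0,0,0,0],[-0.8,-0.845,0,0,0,0],[-0.8,-0.845,0,0,0,0],[-0.8,-0.845,0,0,0,0]]' 1
python3 -m handwheel '[[-0.8,-0.845,0,0,0,0],[-0.8,-0.845,0,0,0,0],[-0.8,-0.845,0,0,0,0],[-0.8,-0.845,0,0,0,0],[-0.8,-0.845,0,0,0,0],[-0.8,-0.845,0,0,0,0],[-0.8,-0.845,0,0,0,0],[-0.8,-0.845,0,0,0,0],[-0.8,-0.845,0,0,0,0]]'
python3 -m handwheel '[[-0.79,-0.845,0,0,0,-0.424],[-0.79,-0.845,0,0,0,-0.424],[-0.79,-0.845,0,0,0,-0.424],[-0.79,-0.845,0,0,0,-0.424],[-0.79,-0.845,0,0,0,-0.424],[-0.79,-0.845,0,0,0,-0.424],[-0.79,-0.845,0,0,0,-0.424],[-0.79,-0.845,0,0,0,-0.424],[-0.79,-0.845,0,0,0,-0.424]]'
```

```text
time: 0.85
tool_pos: [0.2963, 0.2882, 0.2053]
ee_rot: [3.141, -0.001, 2.739]
wrist_force: [0.2, -0.2, 0.1]
width: 0.0372
finger_force: 0.0
time: 1.6
tool_pos: [0.3774, 0.071, 0.2052]
ee_rot: [3.141, -0.001, 2.741]
wrist_force: [-1.0, 0.2, -1.0]
width: 0.0007
finger_force: 0.0
time: 2.35
tool_pos: [0.4569, -0.1457, 0.2052]
ee_rot: [3.14, -0.001, 2.963]
wrist_force: [-0.1, 0.2, -0.4]
width: 0.0003
finger_force: 0.0
```

```bash
python3 -m handwheel '[[0,-0.018,0.2,0,0,0],[0,-0.018,0.4,0,0,0],[0,-0.018,0.55,0,0,0],[0,-0.018,0.68,0,0,0],[0,-0.018,0.7,0,0,0],[0,-0.018,0.7,0,0,0]]'
python3 - <<'E'
from h import *
import cv2
ims=[]
for n,(r,c) in (("top",(120,280)),("side",(190,240))):
    ims.append(cv2.resize(viewer.snapshot(n)[r:r+100,c:c+110,::-1],(400,364),interpolation=cv2.INTER_CUBIC))
cv2.imwrite("pics/near.png",np.hstack(ims))
E
```

```text
time: 2.85
tool_pos: [0.4547, -0.1487, 0.0641]
ee_rot: [3.14, -0.004, 2.964]
wrist_force: [-0.6, -0.2, 0.9]
width: 0.0003
finger_force: 0.0
```

View pics/near.png

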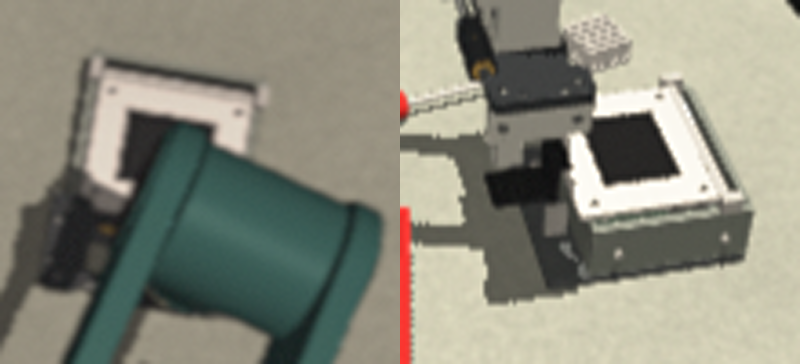

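In the side view the shut fingers are over the pad, around (515,160), and clear of the lid. Next I press the tab.

```bash
python3 -m handwheel '[[0,0,0.06,0,0,0],[0,0,0.1,0,0,0],[0,0,0.12,0,0,0],[0,0,0.135,0,0,0],[0,0,0.145,0,0,0],[0,0,0.155,0,0,0],[0,0,0.155,0,0,0],[0,0,0.155,0,0,0]]'
python3 - <<'E'
from h import *
import cv2
cv2.imwrite("pics/press.png",cv2.resize(viewer.snapshot("side")[180:300,230:360,::-1],(520,480)))
E
```

```text
time: 3.62
tool_pos: [0.4546, -0.151, 0.035]
ee_rot: [3.141, -0.003, 2.961]
wrist_force: [-4.9, 1.3, 6.5]
width: 0.0004
finger_force: 3.4
```

View pics/press.png

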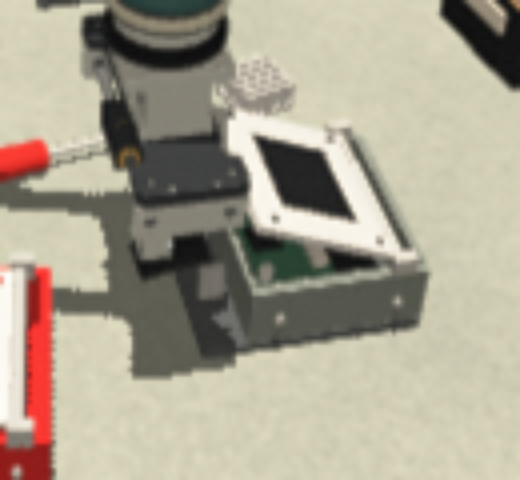

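The latch has let go: the lid stands raised, its free edge running from about (235,115) to (265,225), with the green board visible beneath it. I'll lift off the tab.

```bash
python3 -m handwheel '[[0.02,0,-0.05,0,0,0],[0.03,0,-0.15,0,0,0],[0.03,0,-0.25,0,0,0],[0.03,0,-0.35,0,0,0],[0.03,0,-0.4,0,0,0],[0.03,0,-0.4,0,0,0],[0.03,0,-0.4,0,0,0]]'
python3 - <<'E'
from h import *
import cv2
from bench import robot
cv2.imwrite("pics/up.png",cv2.resize(viewer.snapshot("side")[180:300,230:360,::-1],(520,480)))
o=robot.get_obs();q=[.5478,-.1662,-.1805]
d=o["tool_pos"][:2]-q[:2];c,s=np.cos(q[2]),np.sin(q[2]);print(c*d[0]+s*d[1],-s*d[0]+c*d[1])
E
```

```text
time: 4.25
tool_pos: [0.4505, -0.1505, 0.115]
ee_rot: [-3.141, 0.002, 2.961]
wrist_force: [0.8, 0.1, -1.1]
width: 0.0003
finger_force: 0.0
-0.0992997430492929 -0.001795984648746165
```

View pics/up.png

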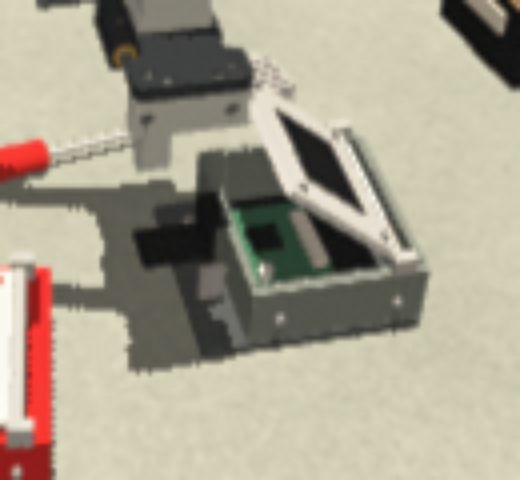

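The lid rests at its spring position, edge at (265,95)–(295,190), and the fingers stand in front of it at (152,150). Now I push it back, rising with it.

```bash
python3 -m handwheel '[[-0.12,0,0,0,0,0],[-0.22,0,0,0,0,0],[-0.28,0,0,0,0,0],[-0.32,0,-0.01,0,0,0],[-0.36,0,-0.03,0,0,0],[-0.4,0,-0.05,0,0,0],[-0.44,0,-0.07,0,0,0],[-0.48,0,-0.09,0,0,0],[-0.52,0,-0.11,0,0,0],[-0.55,0,-0.13,0,0,0]]'
python3 - <<'E'
from h import *
import cv2
cv2.imwrite("pics/mid.png",cv2.resize(viewer.snapshot("side")[170:290,230:360,::-1],(520,480)))
E
```

```text
time: 5.13
tool_pos: [0.5581, -0.1699, 0.1397]
ee_rot: [3.141, -0.002, 2.961]
wrist_force: [-0.0, 0.4, -0.7]
width: 0.0002
finger_force: 0.2
```

View pics/mid.png

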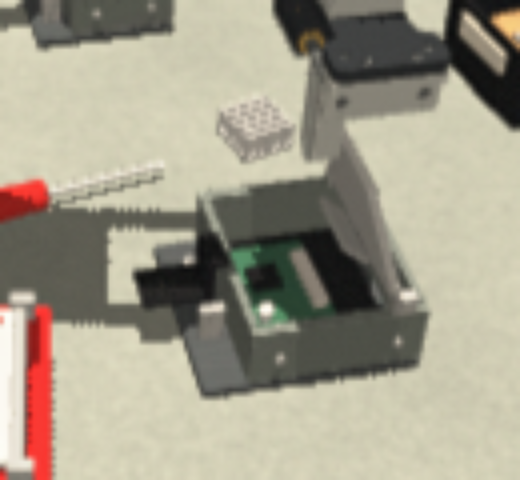

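The lid is about 1.2–1.3 rad up, with the fingertips at (320,150) behind its near face and the board undisturbed. I keep pushing past upright.

```bash
python3 -m handwheel '[[-0.03,0,0,0,0,0],[-0.07,0,-0.01,0,0,0],[-0.11,0,-0.01,0,0,0],[-0.15,0,-0.01,0,0,0],[-0.18,0,-0.01,0,0,0],[-0.21,0,-0.01,0,0,0],[-0.24,0,-0.01,0,0,0],[-0.26,0,-0.01,0,0,0],[-0.28,0,-0.01,0,0,0],[-0.29,0,-0.01,0,0,0]]'
python3 -m handwheel '[[0,0,0,0,0,0],[0,0,0,0,0,0],[0.05,0,0,0,0,0],[0.15,0,0,0,0,0],[0.3,0,-0.05,0,0,0],[0.5,0,-0.15,0,0,0],[0.7,0,-0.25,0,0,0],[0.9,0,-0.3,0,0,0],[0.9,0,-0.3,0,0,0],[0.9,0,-0.3,0,0,0]]'
python3 - <<'E'
from h import *
import cv2
cv2.imwrite("pics/end.png",cv2.resize(viewer.snapshot("side")[120:350,190:440,::-1],(750,600)[::1]))
E
```

```text
time: 6.02
tool_pos: [0.6159, -0.1806, 0.1423]
ee_rot: [3.141, 0.0, 2.961]
wrist_force: [0.5, -0.5, -0.1]
width: 0.0001
finger_force: 0.0
time: 6.85
tool_pos: [0.4374, -0.148, 0.2046]
ee_rot: [-3.14, 0.005, 2.96]
wrist_force: [0.2, 0.6, -0.8]
width: 0.0005
finger_force: 0.0
```

View pics/end.png

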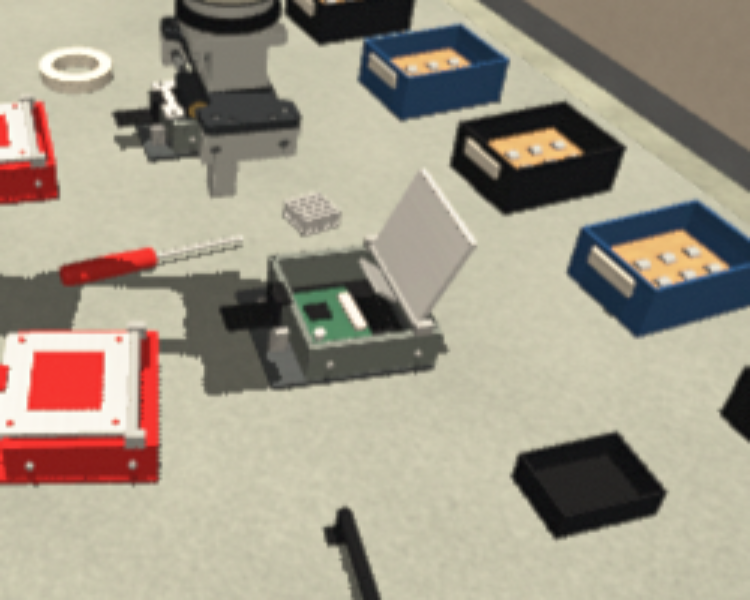

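The lid leans back past upright, its top edge at (425,172)–(477,243), the board is in its nest and the arm is clear. I'll check that edge against the 1.9 rad stop and let it settle.

```bash
python3 -m handwheel '[[0,0,0,0,0,0],[0,0,0,0,0,0],[0,0,0,0,0,0],[0,0,0,0,0,0],[0,0,0,0,0,0]]' | head -2
python3 - <<'E'
from h import *
q=[.5478,-.1662,-.1805]
for a in(1.6,1.75,1.9):
    P=[[.055-.107*np.cos(a),y,.06+.107*np.sin(a)] for y in(.06,-.06)]
    print(a,((proj("side",fix2w(P,q))-[190,120])*[3,600/230]).round())
E
```

```text
time: 7.32
tool_pos: [0.4386, -0.1481, 0.2016]
1.6 [[392. 169.]
 [441. 245.]]
1.75 [[409. 168.]
 [459. 244.]]
1.9 [[425. 170.]
 [476. 246.]]
```

The edge matches 1.9 rad, so the lid is on its stop.

```bash
python3 -c "
from bench import robot
print(robot.close_job())"
```

```text
the job is handed in; nothing more can be done
None
```

The larger fixture is open: I pressed its release tab, the spring lifted the lid, I pushed it back to its stop (about 1.9 rad by camera), and handed the job in at about 7.3 s with the arm clear and the board in its nest.

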